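# Gauge a manifold block against two datum stops

### The job

The gauging fixture has just been zeroed: take the knobbed setting disc out of its nest and park it flat in the round bore of the fixture plate. Then set the aluminium manifold block flat on the plate and press it fully home in the corner, its plain end flat against the short stop and its long side flat against the long stop, so that both spring plungers are pushed in. Finish while holding it there with the gripper, still pressed against both stops for the reading - do not let go - and leave the other things on the table where they are.

Things in the scene. Friction and masses are not known exactly. Their poses are not given: they have to be found in the camera images.
- gauge: Fixed gauging fixture: dark steel plate 135 x 220 mm (x, y), flat ground top 24 mm above the table, on which the block slides easily (friction about 0.25, on the stops too). Origin: centre of its underside, on the table; x points away from the robot to the long stop, y along the long stop away from the short stop (to the robot's left), z up. Behind each stop a dial indicator lies face up, 32 mm across, 16 mm above the plate top, centred at (47, -12) and (-15, -91) mm.
- stop_long: Long stop: fixed steel bar 10 x 74 x 14 mm (gauge x, y, z) on the plate, its top 14 mm above the plate top. Origin at the centre of its underside; its stop face is its -x face, 5 mm from the origin, at gauge x = +8 mm, from gauge y = -44 to +30 mm. Same axes as the gauge.
- stop_short: Short stop: fixed steel bar 36 x 10 x 14 mm (gauge x, y, z) on the plate, square to the long stop. Origin at the centre of its underside; its stop face is its +y face, 5 mm from the origin, at gauge y = -52 mm, from gauge x = -36 to 0 mm. Same axes as the gauge.
- nest_corner (a point): The corner of the nest: the point on the plate top where the planes of the two stop faces meet (gauge x +8, y -52, z 24 mm); same axes as the gauge. The stops themselves end 8 mm short of it.
- plunger_long (a joint): Spring plunger of the long stop's dial indicator, 5 mm thick with a round tip, 7.5 mm above the plate top, at gauge y = -12 mm. Value in m: 0 when free (tip stands 3 mm out of the stop face), 0.003 when pushed flush with the face. Pushes back with 0.9 N when free and 1.5 N when flush.
- plunger_short (a joint): The same for the short stop, at gauge x = -15 mm: 0 when free (3 mm out of the face), 0.003 when flush; 0.9 to 1.5 N.
- well (a point): Centre of the floor of the parking bore in the plate, at gauge x -20, y +78 mm: round, 45 mm across, 7 mm deep, open upward, floor 17 mm above the table.
- setting_disc: Setting disc, steel, 40 mm across and 14 mm thick, 0.12 to 0.18 kg, with an upright round knob on its centre: 16 mm across, from 18 to 36 mm above the underside (neck 11 mm across below it). Origin at the centre of its underside, z up. It stands loose in the nest on the plate top at the start.
- manifold: Aluminium manifold block 46 x 80 x 40 mm (x, y, z), 0.24 to 0.48 kg, two ports in its top, loose on the table. Origin: centre of its underside, z up. A brass fitting 16 mm thick sticks out 14 mm from the middle of its +y end; its -y end is plain. Seated: +x side on the long stop, -y end on the short stop, axes parallel to the gauge's, origin at gauge (-15, -12, 24) mm.
- block_corner (a point): Bottom corner of the manifold block between its +x side and its plain -y end (block x +23, y -40, z 0 mm); it meets nest_corner when the block is seated.
- block_heel (a point): Bottom corner at the other end of the same long side (block x +23, y +40, z 0 mm): 80 mm from block_corner; seated, it lies in the plane of the long stop's face.
- loupe: Bystander: black loupe, 38 mm across, 30 mm tall; origin at the centre of its underside.
- vial0: Bystander: sample vial with a white cap, 26 mm across, 52 mm tall; origin at the centre of its underside.
- vial1: Bystander: sample vial with a blue cap, 26 mm across, 52 mm tall; origin at the centre of its underside.
- tape_roll_clear: Bystander: roll of parcel tape, 93 mm across, 49 mm tall; origin at the centre of its underside.
There are look-alikes about, which are no part of the job. Leave any yellow look-alike of the setting_disc alone.

How it is judged:
By the outcome, as a careful person would: the job done as asked, in the order asked, and still so for the second after the job is handed in, while the arm keeps its last pose, push and grip.
It also fails if it takes over 67 s, if anything falls off the work surface, if the arm or the gripper's body presses on something with over 40 N, if the wrist force passes 120 N, or if a joint passes its speed limit or range.

### The arm

A 7-joint arm with a two-finger parallel gripper is mounted at the origin on a cart in front of the work surface, level with it; the furniture and walls round the work are solid. World frame = base frame: x ahead of the robot, y to its left, z up, the work surface at z = 0. Lengths are in m, angles in rad, forces in N, time in s.
With the tool pointing down it reaches from about 0.35 to 0.9 m from the base axis. Payload 8.1 kg.
Tool frame: the origin (TCP) lies midway between the tips of the shut fingers; the grasp point (between the pads) lies 19 mm behind it; z points along the fingers, y is the line along which they close (so a half turn about z gives the same grasp; the last joint's range is limited). The gripper opens to 92 mm and grips with 3 to 60 N. Pads are 19 mm wide; open, the fingers measure 130 mm over their backs; the gripper's body (75 mm by 190 mm) begins 47 mm behind the grasp point.
Start: joints at [-1.262, 0.434, 0.025, 1.573, -0.012, 1.134, -0.075], TCP at [0.25, 0.573, 0.206] pointing down, gripper open.
Joint ranges: [-2.62, 2.62], [-0.44, 2.09], [-1.27, 1.32], [0.08, 2.57], [-1.32, 4.46], [0.12, 2], [-2.74, 2.74]. Speed limits (rad/s): [2.22, 2.22, 3.01, 3.01, 3.14, 3.14, 3.14].

### API

Orientations are given as a unit quaternion [x, y, z, w].
In Python, from rig import manip gives the robot as it stands.
- The arm moves only by the tool arm_command, never from a script. Its argument "rows" is one flat list of numbers, 7 for each row, row after row: the closure, from 0 (fully open) to 1 (shut), then the shift along the world's x, y, z in m, then the turn, a rotation vector about the world's x, y, z in degrees. A call has 1 to 20 rows; each row is the pose to reach, as a shift and turn from the pose commanded when the call began; what a row does not reach only later rows make up. A row lasts 1/12 s, in which the tool goes at most 41.7 mm and 7.16 degrees, less where a joint would pass 70% of its speed; a pose out of reach is approached as far as the arm can. A call with a gripper value outside its range is refused whole. The fingers move at their own pace and stop on an object; the grip force is fixed at half the most. Time passes only in rows, so rows that repeat a pose let the fingers close. It gives the time, the measured TCP pose, the force, the opening and the grip force at its end, in the units of the state.
- manip.get_obs(): the state, without advancing time (a new reading comes with each control period).
- manip.capture(name): name is "scene" or "top" or "wrist"; returns a dict with "color" (420x560x3 uint8, red, green, blue), "range_z" (420x560 float32, m along the optical axis (not along the pixel's ray), 0 where there is no reading), "vfov" (degrees; the focal length in pixels is half the picture's height over the tangent of half this angle, whatever the lens; pixels are square), "cx", "cy" (the principal point, pixels), "R" (3x3) and "t" (3): a world point X has camera coordinates R X + t. Camera axes: x right, y down, z forward; pixel columns grow to the right and rows downward; lengths in m; the calibration is good to about 2 mm. A picture is of the moment at which its call begins.
- manip.hand_in(): hands the job in; it is judged then, once.
Trained networks look in a picture, given as the dict that the camera call returned (one of the last four; its "shot" number tells which), for a name from the list of things; names that differ only in an ending like _2 or _b are one class to them, and where a whole thing is asked for, a point or a joint stands for the part that bears it (a point fixed in the world has none). Each returns a list of dicts, best first, with "score" (0 to 1); they miss things now and then, are a little off and sometimes report something else, mostly with a low value. They report only what shows in the picture. A call takes as long as a camera call. They do not tell look-alikes from the thing itself.
- manip.recognise(picture, thing): "location" ([column, row] in pixels, amid what is visible of it).
- manip.outline_of(picture, thing): "region" (420x560 bool, what is visible of it) and "location" ([column, row] in pixels, amid what is visible of it).
- manip.landmark_of(picture, thing): "location" ([column, row] in pixels: a listed point, or the origin of a listed thing).
The state is a dict: "t": time; "q": joint angles; "qd": joint speeds; "joint_efforts": joint torques, N m; "ee_pos": TCP position; "eef_rot": TCP orientation; "ft_force": force on the tool from outside, world axes, zero at the start; "torque": the same for the moment, N m; "finger_gap": finger opening in m; "grasp_force": force on a finger pad.
Only numpy, scipy, OpenCV 4.12 (cv2) and the standard library are available. Lean on these libraries where they do the work, as an engineer would, in place of code of your own. Each camera call takes 0.05 s, during which the arm holds its last target. There are 200 camera calls.

## Working session

There is one attempt and no reset: what is moved stays moved. The work goes in short steps, Python scripts to look and compute and a tool call to move; the robot and the scene stay as the last step left them, time stands still between calls to the robot, and variables do not carry over. Pictures are saved under pics/ and viewed, at most 12 in all, crops included, and the job is handed in when it is done.

Besides the shell and the picture viewer there is one more tool, called after "Emit:" as name(argument=value, ...) on one line, values as JSON. arm_command: Moves the arm, as the interface text tells. Its arguments: {"type":"object","properties":{"rows":{"type":"array"}},"required":["rows"]}

```bash
mkdir -p pics; cat > h.py <<'E'
import numpy as np, cv2
from rig import manip
def f(p): return p["color"].shape[0]/2/np.tan(np.radians(p["vfov"])/2)
def pt(p,uv,z=None,zr=None):
    """world point at pixel: by plane height z, or by range"""
    u,v=uv; d=np.array([(u-p["cx"])/f(p),(v-p["cy"])/f(p),1.])
    R=np.array(p["R"]);t=np.array(p["t"]); C=-R.T@t; D=R.T@d
    if z is not None: return C+D*(z-C[2])/D[2]
    if zr is None: zr=p["range_z"][int(round(v)),int(round(u))]
    return C+D*zr
def cloud(p):
    h,w=p["range_z"].shape; v,u=np.mgrid[:h,:w]; Z=p["range_z"]
    c=np.stack([(u-p["cx"])/f(p)*Z,(v-p["cy"])/f(p)*Z,Z],-1)
    return (c-np.array(p["t"]))@np.array(p["R"])
def proj(p,X):
    c=np.array(p["R"])@np.array(X)+np.array(p["t"]); return c[:2]/c[2]*f(p)+[p["cx"],p["cy"]]
def save(p,n,box=None,s=1):
    im=p["color"][:,:,::-1]
    if box: im=im[box[1]:box[3],box[0]:box[2]]
    cv2.imwrite("pics/"+n,cv2.resize(im,None,fx=s,fy=s,interpolation=cv2.INTER_CUBIC))
E
python3 - <<'E'
from h import *
np.set_printoptions(precision=4,suppress=True)
o=manip.get_obs(); print(o["t"],o["ee_pos"],o["eef_rot"],o["finger_gap"])
a=manip.capture("scene");b=manip.capture("top")
save(a,"s1.png");save(b,"t1.png")
for n,p in(("s",a),("t",b)):
    for k in["setting_disc","manifold","gauge","loupe","vial0","vial1","tape_roll_clear"]:
        for d in manip.outline_of(p,k)[:4]:
            print(n,k,round(d["score"],2),np.round(d["location"]),d["region"].sum(),np.median(cloud(p)[d["region"]],0))
    for k in["setting_disc","manifold","nest_corner","well","block_corner","block_heel","gauge","stop_long","stop_short"]:
        for d in manip.landmark_of(p,k)[:3]: 
            z={"nest_corner":.024,"well":.017,"setting_disc":.024,"stop_long":.024,"stop_short":.024}.get(k,0)
            print(n,"LM",k,round(d["score"],2),np.round(d["location"],1),pt(p,d["location"],z=z))
E
```

```text
0.0 [0.25   0.5722 0.2056] [ 0.2045  0.9789 -0.0008 -0.0001] 0.0919270514545552
s setting_disc 0.86 [300. 373.] 499 [ 0.3838 -0.1532  0.0145]
s setting_disc 0.85 [301. 276.] 327 [0.4681 0.0305 0.0386]
s setting_disc 0.79 [255. 221.] 218 [0.452  0.2374 0.0149]
s setting_disc 0.76 [361. 344.] 440 [ 0.496  -0.1431  0.0145]
s manifold 0.96 [232. 191.] 480 [0.436  0.3526 0.0402]
s gauge 0.58 [310. 284.] 5728 [0.4873 0.0061 0.0248]
s loupe 0.43 [207. 160.] 147 [0.4279 0.5297 0.0233]
s vial0 0.59 [282. 171.] 130 [0.5911 0.3872 0.0351]
s vial0 0.48 [298. 175.] 144 [0.6182 0.3531 0.0364]
s vial1 0.59 [282. 171.] 130 [0.5911 0.3872 0.0351]
s vial1 0.48 [298. 175.] 144 [0.6182 0.3531 0.0364]
s LM setting_disc 0.95 [301.7 378.3] [ 0.3758 -0.1591  0.024 ]
s LM setting_disc 0.77 [259.  227.8] [0.4496 0.2057 0.024 ]
s LM setting_disc 0.73 [356.5 349.4] [ 0.4855 -0.1523  0.024 ]
s LM manifold 0.84 [235.4 196.9] [0.4475 0.3692 0.    ]
s LM manifold 0.33 [319.2 289.7] [0.5002 0.0042 0.    ]
s LM nest_corner 0.58 [320.2 287.6] [ 0.494  -0.0082  0.024 ]
s LM nest_corner 0.48 [304.5 296.3] [ 0.4557 -0.01
[... 1014 characters left out ...]
31 0.0447]
t LM setting_disc 0.66 [344.1 214.3] [0.4686 0.0362 0.024 ]
t LM setting_disc 0.58 [261.7 218.3] [0.452 0.248 0.024]
t LM setting_disc 0.48 [409.7 245.8] [ 0.3925 -0.1355  0.024 ]
t LM manifold 0.62 [214.  220.3] [0.4429 0.3732 0.    ]
t LM nest_corner 0.92 [364.9 211.8] [ 0.4767 -0.0174  0.024 ]
t LM nest_corner 0.35 [214.3 220.9] [0.4417 0.3691 0.024 ]
t LM well 0.56 [310.8 206.9] [0.4853 0.122  0.017 ]
t LM block_corner 0.57 [225.7 218.2] [0.4493 0.3428 0.    ]
t LM block_heel 0.98 [199.  212.2] [0.463  0.4131 0.    ]
t LM gauge 0.82 [340.1 203.1] [0.4981 0.0432 0.    ]
t LM gauge 0.52 [229.3 217.1] [0.4525 0.3335 0.    ]
t LM stop_long 0.43 [346.7 200.7] [0.5039 0.0304 0.024 ]
```

View pics/s1.png

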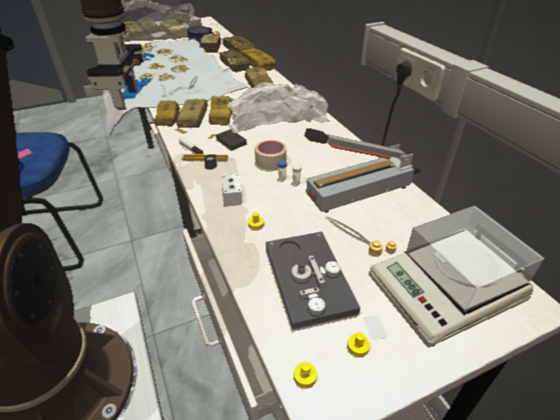

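```bash
python3 - <<'E'
import cv2
im=cv2.imread("pics/t1.png");cv2.imwrite("pics/t1c.png",cv2.resize(im[120:280,150:430],None,fx=2.8,fy=2.8,interpolation=cv2.INTER_CUBIC))
E
```

```text
(no output)
```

View pics/t1c.png

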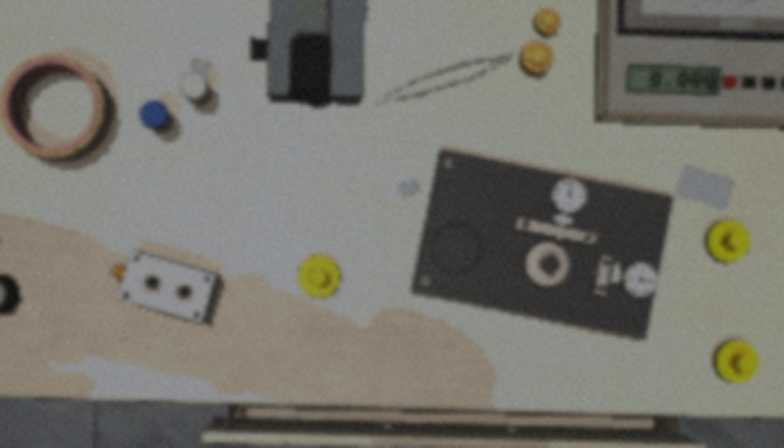

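Scene: the candidates are the steel knobbed disc in the nest at (301,276), and three yellow look-alikes at (300,373), (361,344) and (255,221). I choose the steel one. The manifold is at (232,191) with its brass fitting pointing left, away from the fixture in the top view. I'll move the wrist camera above the fixture for a close check.

Emit:
arm_command(rows=[0,0.2,-0.53,0.03,0,0,12,0,0.2,-0.53,0.03,0,0,12,0,0.2,-0.53,0.03,0,0,12,0,0.2,-0.53,0.03,0,0,12,0,0.2,-0.53,0.03,0,0,12,0,0.2,-0.53,0.03,0,0,12,0,0.2,-0.53,0.03,0,0,12,0,0.2,-0.53,0.03,0,0,12,0,0.2,-0.53,0.03,0,0,12,0,0.2,-0.53,0.03,0,0,12,0,0.2,-0.53,0.03,0,0,12,0,0.2,-0.53,0.03,0,0,12,0,0.2,-0.53,0.03,0,0,12,0,0.2,-0.53,0.03,0,0,12,0,0.2,-0.53,0.03,0,0,12,0,0.2,-0.53,0.03,0,0,12,0,0.2,-0.53,0.03,0,0,12])

```text
t: 3.12
ee_pos: [0.45, 0.0434, 0.2364]
eef_rot: [0.101, 0.995, 0.0, -0.0]
ft_force: [-0.2, 0.6, 0.0]
finger_gap: 0.0917
grasp_force: 0.0
```

```bash
python3 - <<'E'
from h import *
np.set_printoptions(precision=4,suppress=True)
o=manip.get_obs(); print(o["t"],o["ee_pos"],o["eef_rot"])
p=manip.capture("wrist"); save(p,"w1.png",s=1.4)
print("cam",-np.array(p["R"]).T@p["t"],np.array(p["R"])[2])
c=cloud(p)
for k in["setting_disc","gauge"]:
    for d in manip.outline_of(p,k)[:3]:
        r=d["region"]; print(k,round(d["score"],2),np.round(d["location"]),r.sum(),np.median(c[r],0))
        if k=="setting_disc":
            for lo,hi in((.052,.07),(.033,.042)):
                q=c[r&(c[...,2]>lo)&(c[...,2]<hi)]
                if len(q)>20: print(" ",lo,len(q),cv2.minEnclosingCircle(q[:,:2].astype(np.float32)),np.median(q[:,2]))
for k,z in[("setting_disc",.024),("nest_corner",.024),("well",.017),("gauge",0),("stop_long",.024),("stop_short",.024)]:
    for d in manip.landmark_of(p,k)[:2]: print("LM",k,round(d["score"],2),np.round(d["location"],1),pt(p,d["location"],z=z))
# plate top extent
m=(abs(c[...,2]-.024)<.004); q=c[m][:,:2].astype(np.float32); print(len(q),cv2.minAreaRect(q))
# bars
m=(abs(c[...,2]-.038)<.0025); n,l,s,ce=cv2.connectedComponentsWithStats(m.astype(np.uint8))
for i in range(1,n):
    if s[i,4]>80: print("comp z38",s[i],cv2.minAreaRect(c[l==i][:,:2].astype(np.float32)))
E
```

```text
3.1167 [0.45   0.0434 0.2364] [ 0.1009  0.9949  0.0002 -0.0001]
cam [0.3857 0.0559 0.4138] [ 0.2435 -0.0488 -0.9687]
setting_disc 0.9 [279. 200.] 991 [0.4695 0.0348 0.0374]
  0.052 190 ((0.47260740399360657, 0.033747170120477676), 0.008249188773334026) 0.05901569787150227
  0.033 730 ((0.47255975008010864, 0.03370511159300804), 0.01996454782783985) 0.03716083804271683
setting_disc 0.83 [111. 158.] 1057 [ 0.3872 -0.145   0.0131]
  0.033 164 ((0.38729411363601685, -0.1500929594039917), 0.00811492558568716) 0.034770564816295535
setting_disc 0.59 [454. 147.] 1046 [0.4528 0.2358 0.0135]
  0.033 169 ((0.45506730675697327, 0.24088309705257416), 0.008030358701944351) 0.035087048065483704
gauge 0.66 [289. 214.] 20088 [0.4883 0.0393 0.0232]
LM setting_disc 0.91 [451.1 144. ] [0.451 0.234 0.024]
LM setting_disc 0.82 [111.3 157.6] [ 0.3895 -0.1406  0.024 ]
LM nest_corner 0.73 [241.3 219.7] [ 0.4895 -0.0146  0.024 ]
LM nest_corner 0.18 [230.7 201.1] [ 0.4652 -0.0214  0.024 ]
LM gauge 0.75 [283.  210.1] [0.4942 0.0345 0.    ]
LM stop_long 0.61 [281.7 224.9] [0.5053 0.0306 0.024 ]
LM stop_long 0.37
[... 482 characters left out ...]
)
comp z38 [227 187  11  31 269] ((0.4641108810901642, -0.017717566341161728), (0.009977411478757858, 0.03545970097184181), 80.1492919921875)
comp z38 [188 192  29  28 599] ((0.46109142899513245, -0.05151402950286865), (0.031001560389995575, 0.0304744690656662), 27.543006896972656)
comp z38 [246 222  64  11 529] ((0.5029909014701843, 0.02605026215314865), (0.07249583303928375, 0.010551863349974155), 80.31739807128906)
comp z38 [261 242  27  24 514] ((0.5337340831756592, 0.015546737238764763), (0.03039766475558281, 0.028422007337212563), 78.49734497070312)
comp z38 [169 316  97  18 837] ((0.6116712093353271, -0.07343588024377823), (0.11954625695943832, 0.02203356847167015), 79.35836029052734)
```

View pics/w1.png

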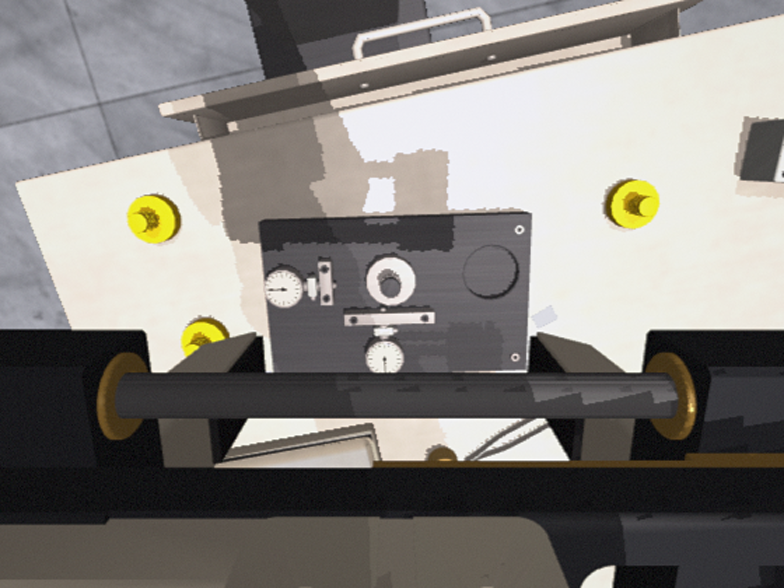

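The wrist view (×1.4) shows the steel-grey disc in the nest at (391,284), the stops at (326,283) and (389,318), the empty bore at (490,272) and yellow look-alikes around the plate. Both stops give the same gauge origin, about (0.4915, 0.0353), with yaw about −9.8°. I'll grasp the knob with the fingers along gauge y.

Emit:
arm_command(rows=[0.5,0.0226,-0.0097,-0.04,0,0,1.8,0.5,0.0226,-0.0097,-0.08,0,0,1.8,0.5,0.0226,-0.0097,-0.12,0,0,1.8,0.5,0.0226,-0.0097,-0.15,0,0,1.8,0.5,0.0226,-0.0097,-0.165,0,0,1.8,0.5,0.0226,-0.0097,-0.175,0,0,1.8,0.5,0.0226,-0.0097,-0.185,0,0,1.8,0.5,0.0226,-0.0097,-0.194,0,0,1.8,0.5,0.0226,-0.0097,-0.194,0,0,1.8,0.5,0.0226,-0.0097,-0.194,0,0,1.8])

```text
t: 4.4
ee_pos: [0.4731, 0.0331, 0.0428]
eef_rot: [0.085, 0.996, 0.0, 0.0]
ft_force: [0.2, 0.0, -0.1]
finger_gap: 0.0462
grasp_force: 0.0
```

```bash
python3 - <<'E'
from h import *
np.set_printoptions(precision=4,suppress=True)
o=manip.get_obs(); print(o["ee_pos"],o["ft_force"],o["finger_gap"])
p=manip.capture("wrist"); save(p,"w2.png",s=1.4); c=cloud(p)
print("cam",-np.array(p["R"]).T@p["t"])
g=np.array([.4915,.0353]);a=np.radians(-9.8);uy=np.array([-np.sin(a),np.cos(a)]);ux=np.array([np.cos(a),np.sin(a)])
w=g-.020*ux+.078*uy; print("well",w, proj(p,[*w,.024]))
d=np.linalg.norm(c[...,:2]-w,axis=-1)
m=(d<.035)&(c[...,2]<.0205)&(c[...,2]>.012); print(m.sum(),cv2.minEnclosingCircle(c[m][:,:2].astype(np.float32)),np.median(c[m][:,2]))
E
```

```text
[0.4731 0.0331 0.0428] [ 0.2017  0.0232 -0.141 ] 0.04616532151969679
cam [0.4083 0.0437 0.2202]
well [0.4851 0.1156] [423.496  227.6212]
2642 ((0.4856870472431183, 0.11634879559278488), 0.02222611755132675) 0.016256354310708977
```

View pics/w2.png

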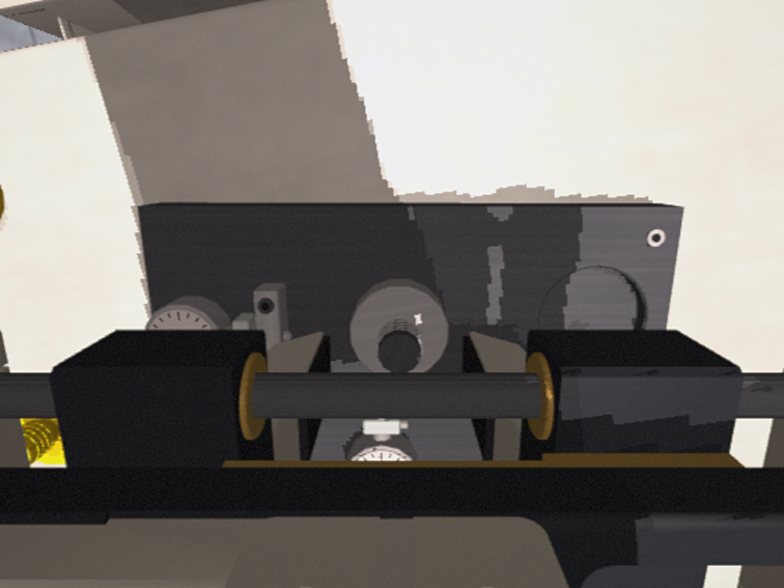

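The view shows the knob at (399,350), centred between the open fingers, and the bore at (597,305), measured at (0.4855, 0.116). Next: close and lift.

Emit:
arm_command(rows=[1,0,0,0,0,0,0,1,0,0,0,0,0,0,1,0,0,0,0,0,0,1,0,0,0,0,0,0,1,0,0,0,0,0,0,1,0,0,0,0,0,0,1,0,0,0.005,0,0,0,1,0,0,0.015,0,0,0,1,0,0,0.03,0,0,0,1,0,0,0.03,0,0,0,1,0,0,0.03,0,0,0])

```text
t: 5.37
ee_pos: [0.4737, 0.0332, 0.0736]
eef_rot: [0.085, 0.996, 0.0, 0.001]
ft_force: [0.3, -0.6, 0.5]
finger_gap: 0.0001
grasp_force: 0.0
```

```bash
python3 - <<'E'
from h import *
np.set_printoptions(precision=4,suppress=True)
p=manip.capture("wrist"); save(p,"w3.png",s=1.2); c=cloud(p)
o=manip.get_obs(); print(o["ee_pos"],o["ft_force"],o["finger_gap"])
w=np.array([.4855,.116])
d=np.linalg.norm(c[...,:2]-w,axis=-1)
m=(d<.035)&(c[...,2]<.0205)&(c[...,2]>.012); print(m.sum(),cv2.minEnclosingCircle(c[m][:,:2].astype(np.float32)))
for x in manip.outline_of(p,"setting_disc")[:2]:
    r=x["region"]; print(round(x["score"],2),np.round(x["location"]),r.sum(),np.median(c[r],0))
    z=np.median(c[r][:,2]); q=c[r&(c[...,2]>z-.02)]
near=np.linalg.norm(c[...,:2]-o["ee_pos"][:2],axis=-1)<.024
for lo in np.arange(.04,.09,.004):
    q=c[near&(c[...,2]>=lo)&(c[...,2]<lo+.004)]
    if len(q)>40: print(round(lo,3),len(q),q.min(0)[:2],q.max(0)[:2],cv2.minEnclosingCircle(q[:,:2].astype(np.float32)))
E
```

```text
[0.4731 0.0332 0.073 ] [0.7787 0.2565 0.5229] 0.000255033502054965
3018 ((0.4857918620109558, 0.11591877043247223), 0.02258005365729332)
0.93 [283. 213.] 2473 [0.4666 0.0351 0.0373]
0.91 [ 61. 267.] 848 [ 0.4884 -0.1373  0.0127]
0.044 45 [0.4644 0.0261] [0.4723 0.042 ] ((0.47100862860679626, 0.03404168784618378), 0.008133167400956154)
0.048 48 [0.4644 0.0263] [0.4721 0.0419] ((0.47062602639198303, 0.03411265090107918), 0.008012458682060242)
0.052 67 [0.4643 0.0262] [0.476  0.0418] ((0.47221994400024414, 0.03385186940431595), 0.008205450139939785)
0.056 397 [0.4646 0.026 ] [0.4775 0.0416] ((0.4724818468093872, 0.033775921911001205), 0.007897577248513699)
```

View pics/w3.png

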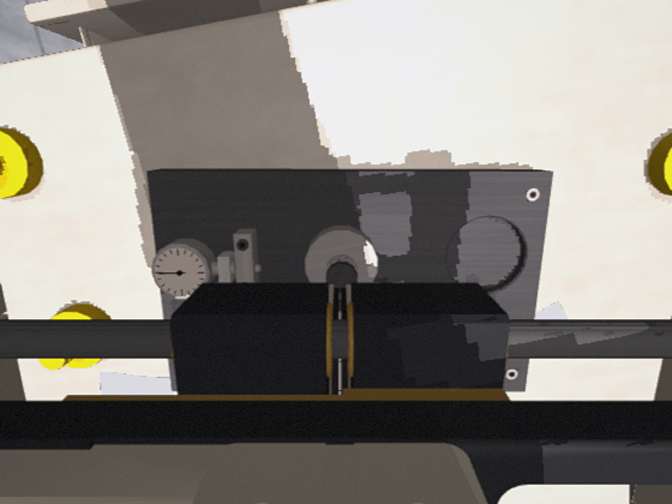

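The disc is still in the nest at (342,260) and the fingers shut above it. They probably had not finished closing before the lift. I'll repeat, slightly lower and with a longer closing time.

Emit:
arm_command(rows=[0.6,0,0.0005,0,0,0,0,0.6,0,0.0005,0,0,0,0,0.6,0,0.0005,0,0,0,0,0.6,0,0.0005,0,0,0,0,0.6,0,0.0005,0,0,0,0,0.6,0,0.0005,0,0,0,0,0.6,0,0.0005,0,0,0,0,0.6,0,0.0005,0,0,0,0,0.6,0,0.0005,-0.015,0,0,0,0.6,0,0.0005,-0.025,0,0,0,0.6,0,0.0005,-0.032,0,0,0,0.6,0,0.0005,-0.032,0,0,0])

```text
t: 6.47
ee_pos: [0.4717, 0.0334, 0.039]
eef_rot: [0.085, 0.996, -0.0, -0.001]
ft_force: [-0.2, -0.0, -0.3]
finger_gap: 0.0367
grasp_force: 0.0
```

Emit:
arm_command(rows=[1,0,0,0,0,0,0,1,0,0,0,0,0,0,1,0,0,0,0,0,0,1,0,0,0,0,0,0,1,0,0,0,0,0,0,1,0,0,0,0,0,0,1,0,0,0,0,0,0,1,0,0,0,0,0,0,1,0,0,0,0,0,0,1,0,0,0,0,0,0])

```text
t: 7.3
ee_pos: [0.4728, 0.0336, 0.0405]
eef_rot: [0.085, 0.996, 0.0, 0.0]
ft_force: [0.2, -0.6, -0.3]
finger_gap: 0.0004
grasp_force: 0.0
```

```bash
python3 - <<'E'
from h import *
np.set_printoptions(precision=4,suppress=True)
p=manip.capture("wrist"); s=manip.capture("scene"); t=manip.capture("top")
im=[cv2.resize(p["color"][150:400,150:400],(400,400)),cv2.resize(s["color"][220:320,250:350],(400,400),interpolation=cv2.INTER_CUBIC)]
cv2.imwrite("pics/c4.png",np.hstack(im)[:,:,::-1])
o=manip.get_obs(); print(o["ee_pos"],proj(p,o["ee_pos"]),proj(s,o["ee_pos"]))
for x in manip.outline_of(p,"setting_disc")[:1]:
    c=cloud(p);r=x["region"]; print(np.median(c[r],0))
    for lo,hi in((.05,.07),(.033,.042)):
        q=c[r&(c[...,2]>lo)&(c[...,2]<hi)]; print(len(q)); 
        if len(q): print(q.min(0),q.max(0))
E
```

```text
[0.4728 0.0335 0.0404] [283.5186 242.2541] [301.4619 270.9666]
[ 0.5026 -0.133   0.0133]
0
4
[ 0.4979 -0.1325  0.0332] [ 0.5017 -0.1315  0.0335]
```

View pics/c4.png

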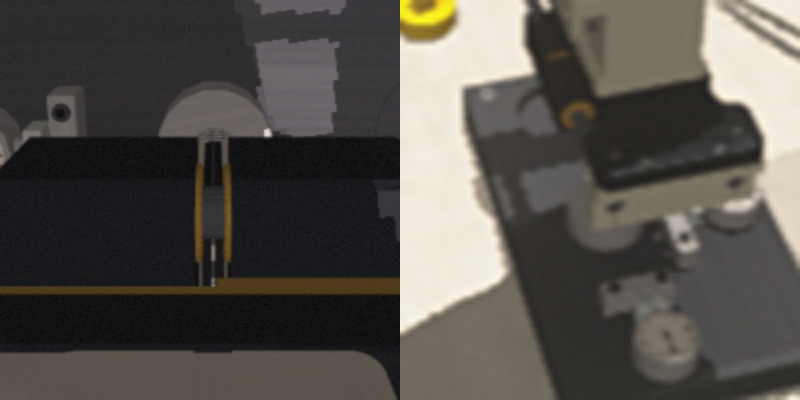

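```bash
python3 - <<'E'
from h import *
np.set_printoptions(precision=4,suppress=True)
p=manip.capture("wrist"); c=cloud(p); o=manip.get_obs(); print(f(p))
a=np.radians(-9.8);ux=np.array([np.cos(a),np.sin(a)]);uy=np.array([-np.sin(a),np.cos(a)])
L=np.stack([(c[...,:2]-o["ee_pos"][:2])@ux,(c[...,:2]-o["ee_pos"][:2])@uy,c[...,2]-o["ee_pos"][2]],-1)*1000
for v in range(195,345,6): print(v,[tuple(np.round(L[v,u]).astype(int)) for u in (265,272,276,280,283,287,291,296,303)])
E
```

```text
346.22594593933866
195 [(np.int64(-23), np.int64(-11), np.int64(-17)), (np.int64(-22), np.int64(-7), np.int64(-18)), (np.int64(-23), np.int64(-4), np.int64(-17)), (np.int64(-22), np.int64(-2), np.int64(-18)), (np.int64(-22), np.int64(0), np.int64(-19)), (np.int64(-23), np.int64(2), np.int64(-17)), (np.int64(-22), np.int64(4), np.int64(-18)), (np.int64(-22), np.int64(7), np.int64(-17)), (np.int64(-23), np.int64(11), np.int64(-17))]
201 [(np.int64(-19), np.int64(-11), np.int64(-18)), (np.int64(-19), np.int64(-7), np.int64(-17)), (np.int64(-19), np.int64(-4), np.int64(-15)), (np.int64(-20), np.int64(-2), np.int64(-14)), (np.int64(-19), np.int64(0), np.int64(-15)), (np.int64(-20), np.int64(2), np.int64(-14)), (np.int64(-19), np.int64(4), np.int64(-15)), (np.int64(-19), np.int64(7), np.int64(-17)), (np.int64(-19), np.int64(11), np.int64(-16))]
207 [(np.int64(-17), np.int64(-10), np.int64(-12)), (np.int64(-19), np.int64(-6), np.int64(-5)), (np.int64(-19), np.int64(-4), np.int64(-3)), (np.int64(-19), np.int64(-2), np.int64(-3)), (np.int64(-19), np.int64(0), np.int64(-5)), (np.int64(-19), np
[... 8421 characters left out ...]
np.int64(113)), (np.int64(-21), np.int64(-1), np.int64(112)), (np.int64(-21), np.int64(0), np.int64(112)), (np.int64(-21), np.int64(0), np.int64(113)), (np.int64(-21), np.int64(1), np.int64(113)), (np.int64(-21), np.int64(2), np.int64(113)), (np.int64(-22), np.int64(4), np.int64(113))]
339 [(np.int64(-24), np.int64(-4), np.int64(119)), (np.int64(-25), np.int64(-3), np.int64(120)), (np.int64(-24), np.int64(-2), np.int64(119)), (np.int64(-25), np.int64(-1), np.int64(120)), (np.int64(-24), np.int64(0), np.int64(119)), (np.int64(-25), np.int64(0), np.int64(120)), (np.int64(-25), np.int64(1), np.int64(120)), (np.int64(-25), np.int64(2), np.int64(120)), (np.int64(-25), np.int64(3), np.int64(120))]
```

Emit:
arm_command(rows=[0.6,0,0,0,0,0,0,0.6,0,0,0,0,0,0,0.6,0,0,0,0,0,0,0.6,0,0,0,0,0,0,0.6,0,0,0,0,0,0,0.6,0,0,0,0,0,0,0.6,0,0,0,0,0,0,0.6,0,0,0,0,0,0])

```text
t: 8.22
ee_pos: [0.4728, 0.0335, 0.0404]
eef_rot: [0.085, 0.996, 0.0, -0.0]
ft_force: [0.4, -0.5, 0.2]
finger_gap: 0.0365
grasp_force: 0.0
```

```bash
python3 - <<'E'
from h import *
np.set_printoptions(precision=4,suppress=True)
p=manip.capture("wrist"); t=manip.capture("top"); o=manip.get_obs(); print(o["ee_pos"],o["finger_gap"])
im=[cv2.resize(p["color"][170:370,180:380],(400,400),interpolation=cv2.INTER_CUBIC),cv2.resize(t["color"][180:240,310:370],(400,400),interpolation=cv2.INTER_CUBIC)]
cv2.imwrite("pics/c5.png",np.hstack(im)[:,:,::-1])
c=cloud(p); a=np.radians(-9.8);ux=np.array([np.cos(a),np.sin(a)]);uy=np.array([-np.sin(a),np.cos(a)])
L=np.stack([(c[...,:2]-o["ee_pos"][:2])@ux,(c[...,:2]-o["ee_pos"][:2])@uy,c[...,2]-o["ee_pos"][2]],-1)*1000
for v in range(219,275,6): print(v,*[L[v,u].round().astype(int).tolist() for u in (245,255,265,272,283,294,303,315)])
E
```

```text
[0.4728 0.0336 0.0405] 0.03643077174930949
219 [-8, -23, -17] [-12, -16, -3] [-12, -10, -5] [-12, -6, -3] [-12, 0, -3] [-12, 6, -4] [-12, 11, -3] [-8, 18, -18]
225 [-5, -23, -17] [-9, -16, -3] [-9, -10, -3] [-9, -6, -3] [-9, 0, -3] [-9, 6, -3] [-9, 11, -4] [-9, 17, -3]
231 [-1, -23, -17] [-6, -16, -2] [-5, -10, -3] [-6, -6, -2] [-8, 0, 5] [-6, 6, -3] [-6, 11, -2] [-5, 17, -4]
237 [3, -23, -17] [-2, -16, -3] [-1, -10, -5] [-6, -6, 8] [-8, 0, 14] [-6, 5, 8] [-2, 11, -4] [-2, 17, -4]
243 [7, -23, -17] [2, -16, -4] [2, -10, -3] [-5, -6, 14] [-7, 0, 19] [-6, 5, 17] [2, 11, -3] [2, 17, -4]
249 [11, -23, -18] [5, -16, -4] [5, -10, -3] [-3, -6, 18] [-3, 0, 18] [-3, 5, 18] [5, 11, -4] [5, 17, -3]
255 [-1, -19, 20] [9, -16, -4] [8, -10, -2] [0, -6, 19] [-1, 0, 19] [0, 5, 18] [8, 11, -3] [14, 19, -17]
261 [2, -19, 21] [19, -17, -18] [12, -10, -3] [3, -6, 19] [3, 0, 19] [3, 5, 19] [13, 11, -4] [18, 19, -18]
267 [-30, -10, 99] [-31, -7, 100] [-30, -5, 99] [-31, -3, 100] [-30, 0, 99] [-30, 2, 99] [-30, 4, 98] [-30, 7, 99]
273 [-29, -10, 101] [-30, -7, 101] [-29, -5, 101] [-29, -3, 100] [-29, 0, 100] [-30, 2, 101] [-30, 4, 101] [-29, 7, 101]
```

View pics/c5.png

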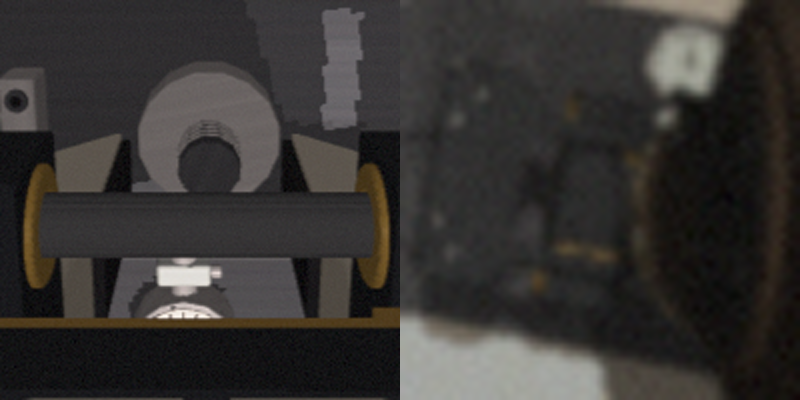

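```bash
python3 - <<'E'
from h import *
p=manip.capture("wrist"); o=manip.get_obs()
c=cloud(p); a=np.radians(-9.8);ux=np.array([np.cos(a),np.sin(a)]);uy=np.array([-np.sin(a),np.cos(a)])
L=np.stack([(c[...,:2]-o["ee_pos"][:2])@ux,(c[...,:2]-o["ee_pos"][:2])@uy,c[...,2]-o["ee_pos"][2]],-1)*1000
for v in range(231,262,3): print(v,*[L[v,u].round().astype(int).tolist() for u in (210,216,222,228,234,238,241,244)])
m=(abs(L[...,1])>15)&(abs(L[...,1])<45)&(abs(L[...,0])<12)&(L[...,2]>1)&(L[...,2]<60)
print(np.percentile(L[m][:,2],[0,1,5,20]),m.sum())
E
```

```text
231 [-1, -43, -17] [0, -40, -18] [0, -36, -18] [-1, -33, -17] [-1, -29, -18] [-1, -27, -17] [-1, -25, -17] [-1, -23, -18]
234 [1, -43, -17] [1, -40, -18] [1, -37, -18] [1, -33, -17] [1, -29, -16] [1, -27, -18] [2, -25, -18] [1, -23, -17]
237 [3, -44, -18] [3, -40, -18] [3, -37, -18] [3, -33, -17] [3, -29, -17] [-10, -22, 20] [3, -25, -17] [3, -23, -18]
240 [5, -44, -17] [5, -40, -16] [4, -36, -16] [-10, -26, 24] [-10, -23, 25] [-10, -21, 24] [-9, -20, 21] [-9, -19, 20]
243 [7, -44, -19] [-10, -31, 27] [-10, -28, 28] [-10, -26, 28] [-10, -23, 29] [-9, -21, 26] [-9, -20, 25] [-8, -19, 22]
246 [-10, -33, 31] [-10, -30, 31] [-10, -27, 32] [-11, -25, 33] [-10, -22, 32] [-8, -21, 27] [-9, -20, 29] [-6, -19, 21]
249 [-10, -32, 36] [-10, -30, 36] [-10, -27, 35] [-10, -24, 36] [-10, -22, 35] [-9, -20, 34] [-8, -19, 32] [-5, -19, 22]
252 [-10, -32, 39] [-10, -29, 40] [-10, -26, 39] [-10, -24, 40] [-10, -21, 40] [-9, -20, 36] [-8, -19, 35] [-3, -19, 22]
255 [-10, -31, 43] [-10, -28, 43] [-10, -26, 42] [-10, -23, 43] [-9, -21, 39] [-8, -20, 38] [-7, -19, 34] [-2, -19, 24]
258 [-10, -30, 46] [-10, -28, 46] [-10, -25, 46] [-10, -23, 45] [-9, -21, 42] [-8, -19, 41] [-6, -19, 35] [-1, -19, 25]
261 [-10, -30, 49] [-10, -27, 47] [-10, -25, 49] [-10, -22, 49] [-9, -20, 46] [-9, -19, 45] [-4, -19, 35] [1, -19, 24]
[18.32280447 20.2789413  23.1018583  29.56742122] 2039
```

Both fingertips measure about 19 mm above the reported TCP, so the fingers were closing above the knob. The tips really end near the "grasp point". I'll lower by another 16 mm and grip.

Emit:
arm_command(rows=[0.6,0,0,-0.008,0,0,0,0.6,0,0,-0.013,0,0,0,0.6,0,0,-0.016,0,0,0,0.6,0,0,-0.016,0,0,0,1,0,0,-0.016,0,0,0,1,0,0,-0.016,0,0,0,1,0,0,-0.016,0,0,0,1,0,0,-0.016,0,0,0,1,0,0,-0.016,0,0,0,1,0,0,-0.016,0,0,0,1,0,0,-0.016,0,0,0,1,0,0,-0.016,0,0,0,1,0,0,-0.016,0,0,0])

```text
t: 9.45
ee_pos: [0.4729, 0.0336, 0.0246]
eef_rot: [0.085, 0.996, 0.0, 0.0]
ft_force: [0.1, 0.0, 1.8]
finger_gap: 0.015
grasp_force: 30.0
```

Emit:
arm_command(rows=[1,0,0,0.012,0,0,0,1,0,0,0.025,0,0,0,1,0.004,0.02,0.028,0,0,0,1,0.008,0.045,0.028,0,0,0,1,0.0115,0.07,0.028,0,0,0,1,0.013,0.0822,0.028,0,0,0,1,0.013,0.0822,0.028,0,0,0,1,0.013,0.0822,0.028,0,0,0,1,0.013,0.0822,0.028,0,0,0])

```text
t: 10.2
ee_pos: [0.4853, 0.1144, 0.0522]
eef_rot: [0.086, 0.996, -0.001, -0.0]
ft_force: [0.2, -0.6, -0.4]
finger_gap: 0.0148
grasp_force: 30.0
```

```bash
python3 - <<'E'
from h import *
np.set_printoptions(precision=4,suppress=True)
p=manip.capture("wrist"); o=manip.get_obs(); print(o["ee_pos"],o["finger_gap"],o["ft_force"])
c=cloud(p); d=np.linalg.norm(c[...,:2]-o["ee_pos"][:2],axis=-1)
for lo,hi in((.060,.068),(.050,.060),(.012,.0205)):
    q=c[(d<.032)&(c[...,2]>lo)&(c[...,2]<hi)]
    if len(q)>5: print(lo,len(q),q.min(0),q.max(0),cv2.minEnclosingCircle(q[:,:2].astype(np.float32)),np.median(q[:,2]))
E
```

```text
[0.4854 0.1141 0.0523] 0.014975169163310648 [-0.0668  0.7533 -1.2387]
0.06 1634 [0.465  0.0971 0.06  ] [0.4844 0.1329 0.067 ] ((0.47750842571258545, 0.11515441536903381), 0.018141761422157288) 0.06461167805182624
0.05 251 [0.4648 0.0957 0.0509] [0.4824 0.1333 0.0599] ((0.4797120690345764, 0.11445851624011993), 0.019090579822659492) 0.05587207756003048
0.012 1115 [0.4645 0.0931 0.0144] [0.4959 0.1378 0.0202] ((0.48555612564086914, 0.1154351457953453), 0.022636806592345238) 0.016175927183227613
```

Emit:
arm_command(rows=[1,0.0008,0.0013,0,0,0,0,1,0.0008,0.0013,-0.01,0,0,0,1,0.0008,0.0013,-0.02,0,0,0,1,0.0008,0.0013,-0.026,0,0,0,1,0.0008,0.0013,-0.03,0,0,0,1,0.0008,0.0013,-0.033,0,0,0,1,0.0008,0.0013,-0.034,0,0,0,1,0.0008,0.0013,-0.034,0,0,0])

```text
t: 10.92
ee_pos: [0.4865, 0.1169, 0.0181]
eef_rot: [0.085, 0.996, -0.0, -0.0]
ft_force: [-0.6, -0.3, -1.3]
finger_gap: 0.015
grasp_force: 30.0
```

Emit:
arm_command(rows=[0.6,0,0,0,0,0,0,0.6,0,0,0,0,0,0,0.6,0,0,0,0,0,0,0.6,0,0,0,0,0,0,0.6,0,0,0,0,0,0,0.6,0,0,0.02,0,0,0,0.5,0,0,0.06,0,0,0,0.4,0,0,0.1,0,0,0,0.3,-0.01,0.02,0.14,0,0,0,0.3,-0.02,0.05,0.17,0,0,0,0.3,-0.03,0.09,0.19,0,0,0,0.3,-0.04,0.12,0.2,0,0,0,0.3,-0.04,0.15,0.2,0,0,0,0.3,-0.04,0.15,0.2,0,0,0])

```text
t: 12.08
ee_pos: [0.445, 0.2749, 0.2196]
eef_rot: [0.081, 0.997, 0.002, 0.001]
ft_force: [-0.4, 0.2, -0.3]
finger_gap: 0.0645
grasp_force: 0.0
```

```bash
python3 - <<'E'
from h import *
np.set_printoptions(precision=4,suppress=True)
p=manip.capture("wrist"); o=manip.get_obs(); print(o["t"],o["ee_pos"],o["finger_gap"]); save(p,"w6.png",s=1.4)
c=cloud(p)
for k in["setting_disc","manifold"]:
    for x in manip.outline_of(p,k)[:3]:
        r=x["region"]; print(k,round(x["score"],2),np.round(x["location"]),r.sum(),np.median(c[r],0))
        zz=[(.028,.034),(.048,.056)] if k!="manifold" else [(.0375,.0425)]
        for lo,hi in zz:
            q=c[r&(c[...,2]>lo)&(c[...,2]<hi)]
            if len(q)>20: print("  ",lo,len(q),cv2.minEnclosingCircle(q[:,:2].astype(np.float32)),cv2.minAreaRect(q[:,:2].astype(np.float32)),np.median(q[:,2]))
for k in["block_corner","block_heel","manifold"]:
    for x in manip.landmark_of(p,k)[:1]: print("LM",k,round(x["score"],2),np.round(x["location"],1),pt(p,x["location"],z=0))
E
```

```text
12.1333 [0.4456 0.2709 0.2188] 0.06408372106809915
setting_disc 0.96 [255. 192.] 975 [0.4524 0.2433 0.0133]
   0.028 45 ((0.4550251364707947, 0.24159038066864014), 0.008251342922449112) ((0.45490238070487976, 0.24144114553928375), (0.015234642662107944, 0.014987699687480927), 77.31754302978516) 0.03209723954523991
setting_disc 0.75 [154. 228.] 632 [0.4777 0.1259 0.0298]
   0.028 483 ((0.4857233166694641, 0.1178300529718399), 0.019423015415668488) ((0.4822608530521393, 0.12201906740665436), (0.038319025188684464, 0.02637581154704094), 37.54826736450195) 0.03006913903309014
manifold 0.57 [376. 163.] 3813 [0.4407 0.3752 0.0391]
   0.0375 3314 ((0.44224852323532104, 0.37760108709335327), 0.04521387070417404) ((0.44218990206718445, 0.37735000252723694), (0.07999691367149353, 0.045841820538043976), 75.46923065185547) 0.0392729656239821
LM block_corner 0.75 [330.7 172.4] [0.45   0.3311 0.    ]
LM manifold 0.66 [365.  162.9] [0.4455 0.3714 0.    ]
```

View pics/w6.png

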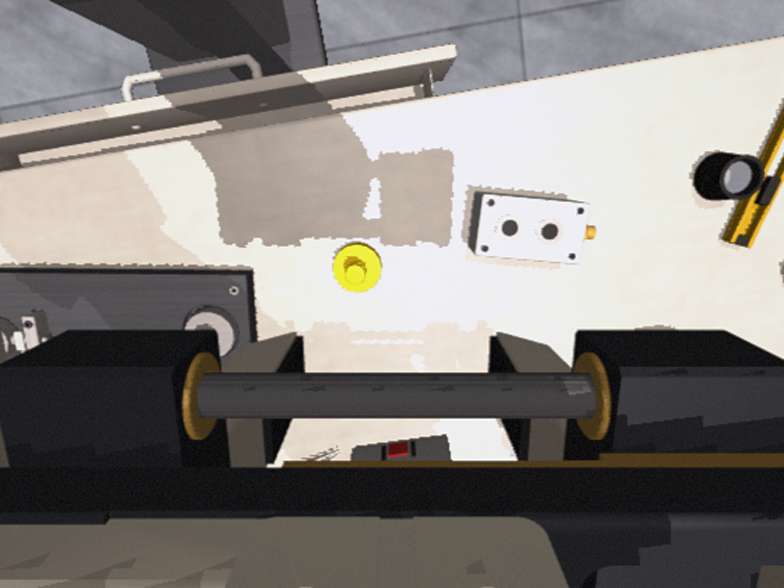

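The view shows the steel disc sitting in the bore at (210,328), top at z = 0.030 m, which is where it should be. The manifold is at (530,228) with its fitting to the right at (590,232); I measure its centre at (0.4422, 0.3774) and yaw −14.5°. I'll turn the tool and go above it.

Emit:
arm_command(rows=[0.3,-0.002,0.03,-0.03,0,0,7,0.3,-0.002,0.06,-0.06,0,0,14,0.3,-0.003,0.09,-0.09,0,0,21,0.3,-0.003,0.11,-0.12,0,0,28,0.3,-0.003,0.11,-0.12,0,0,35,0.3,-0.003,0.11,-0.12,0,0,42,0.3,-0.003,0.11,-0.12,0,0,49,0.3,-0.003,0.11,-0.12,0,0,56,0.3,-0.003,0.11,-0.12,0,0,63,0.3,-0.003,0.11,-0.12,0,0,70,0.3,-0.003,0.11,-0.12,0,0,77,0.3,-0.003,0.11,-0.12,0,0,84,0.3,-0.003,0.11,-0.12,0,0,85.3,0.3,-0.003,0.11,-0.12,0,0,85.3,0.3,-0.003,0.11,-0.12,0,0,85.3,0.3,-0.003,0.11,-0.12,0,0,85.3])

```text
t: 13.72
ee_pos: [0.4438, 0.3767, 0.0984]
eef_rot: [-0.611, 0.792, -0.0, -0.0]
ft_force: [0.4, 0.8, -0.0]
finger_gap: 0.0644
grasp_force: 0.0
```

```bash
python3 - <<'E'
from h import *
from scipy.spatial.transform import Rotation as Ro
np.set_printoptions(precision=4,suppress=True)
p=manip.capture("wrist"); o=manip.get_obs(); print(o["t"],o["ee_pos"],o["q"],o["finger_gap"])
M=Ro.from_quat(o["eef_rot"]).as_matrix(); print("tool y yaw",np.degrees(np.arctan2(M[1,1],M[0,1])))
c=cloud(p); d=np.linalg.norm(c[...,:2]-[.4422,.3774],axis=-1)
q=c[(d<.06)&(c[...,2]>.037)&(c[...,2]<.0425)][:,:2].astype(np.float32); print(len(q),cv2.minAreaRect(q))
E
```

```text
13.7667 [0.4437 0.3768 0.0984] [-0.6949  0.4822 -0.141   1.7958  0.0855  0.8697  2.0107] 0.06400283579770681
tool y yaw 165.35035851278903
6832 ((0.4423852562904358, 0.37691718339920044), (0.07871891558170319, 0.04596196860074997), 75.53787231445312)
```

Emit:
arm_command(rows=[0.3,-0.0014,0.0003,-0.03,0,0,0,0.3,-0.0014,0.0003,-0.055,0,0,0,0.3,-0.0014,0.0003,-0.075,0,0,0,0.3,-0.0014,0.0003,-0.09,0,0,0,0.3,-0.0014,0.0003,-0.098,0,0,0,0.3,-0.0014,0.0003,-0.098,0,0,0,1,-0.0014,0.0003,-0.098,0,0,0,1,-0.0014,0.0003,-0.098,0,0,0,1,-0.0014,0.0003,-0.098,0,0,0,1,-0.0014,0.0003,-0.098,0,0,0,1,-0.0014,0.0003,-0.098,0,0,0,1,-0.0014,0.0003,-0.098,0,0,0,1,-0.0014,0.0003,-0.098,0,0,0])

```text
t: 14.85
ee_pos: [0.4427, 0.378, 0.0015]
eef_rot: [-0.612, 0.791, 0.0, 0.001]
ft_force: [-0.6, 0.5, 6.6]
finger_gap: 0.0458
grasp_force: 30.0
```

Emit:
arm_command(rows=[1,0,0,0.02,0,0,0,1,0,0,0.05,0,0,0,1,0,-0.01,0.08,0,0,0,1,0.002,-0.035,0.1,0,0,0,1,0.005,-0.07,0.1,0,0,1,1,0.0075,-0.105,0.1,0,0,2,1,0.01,-0.14,0.1,0,0,3,1,0.0125,-0.175,0.1,0,0,4,1,0.015,-0.21,0.1,0,0,4.8,1,0.0175,-0.245,0.1,0,0,4.8,1,0.02,-0.28,0.1,0,0,4.8,1,0.0225,-0.31,0.1,0,0,4.8,1,0.024,-0.33,0.1,0,0,4.8,1,0.0242,-0.3394,0.1,0,0,4.8,1,0.0242,-0.3394,0.085,0,0,4.8,1,0.0242,-0.3394,0.07,0,0,4.8,1,0.0242,-0.3394,0.06,0,0,4.8,1,0.0242,-0.3394,0.06,0,0,4.8,1,0.0242,-0.3394,0.06,0,0,4.8])

```text
t: 16.43
ee_pos: [0.4659, 0.0378, 0.0603]
eef_rot: [-0.645, 0.764, 0.0, -0.001]
ft_force: [0.3, 0.0, -2.1]
finger_gap: 0.0455
grasp_force: 30.0
```

```bash
cat >> h.py <<'E'
from scipy.spatial.transform import Rotation as Ro
G=np.array([.4915,.0353]);A=np.radians(-9.8);UX=np.array([np.cos(A),np.sin(A)]);UY=np.array([-np.sin(A),np.cos(A)])
def stat():
    o=manip.get_obs();M=Ro.from_quat(o["eef_rot"]).as_matrix();d=o["ee_pos"][:2]-G;F=o["ft_force"]
    print("t",round(o["t"],2),"tcp",o["ee_pos"],"gauge mm",np.round([d@UX*1e3,d@UY*1e3],1),"yaw",round(np.degrees(np.arctan2(M[1,1],M[0,1])),2),"F gauge",np.round([F[:2]@UX,F[:2]@UY,F[2]],1),"gap",round(o["finger_gap"],4),"tilt",np.round(np.degrees(M[:2,2]),2))
    return o
E
python3 - <<'E'
from h import *
np.set_printoptions(precision=4,suppress=True)
p=manip.capture("wrist"); o=stat(); save(p,"w7.png",s=1.4)
c=cloud(p); t=o["ee_pos"]; zt=t[2]+.0385
d=np.linalg.norm(c[...,:2]-t[:2],axis=-1)
q=c[(d<.055)&(abs(c[...,2]-zt)<.004)][:,:2].astype(np.float32); r=cv2.minAreaRect(q); print(len(q),r)
x=np.array(r[0])-G; print("block centre gauge",x@UX*1e3,x@UY*1e3)
# stops
for nm,w in(("long",G+.013*UX-.007*UY),("short",G-.018*UX-.057*UY)):
    d=c[...,:2]-w; m=(abs(d@UX)<.02 if nm=="short" else abs(d@UX)<.007)&(abs(d@UY)<(.007 if nm=="short" else .04))&(abs(c[...,2]-.038)<.0025)
    if m.sum()>30: print(nm,m.sum(),cv2.minAreaRect(c[m][:,:2].astype(np.float32)),"expect",w)
E
```

```text
t 16.48 tcp [0.4664 0.038  0.0608] gauge mm [-25.2  -1.6] yaw 170.31 F gauge [-0.5  0.8 -2.2] gap 0.0461 tilt [-0.  0.]
12388 ((0.4657437801361084, 0.031002555042505264), (0.06780557334423065, 0.07848294079303741), 80.48851776123047)
block centre gauge -24.648916535047366 -8.618689487856564
long 1282 ((0.5015998482704163, 0.01353350467979908), (0.048398956656455994, 0.011089484207332134), 79.97432708740234) expect [0.5031 0.0262]
short 1100 ((0.46413305401802063, -0.018836088478565216), (0.011256726458668709, 0.035989824682474136), 80.2455825805664) expect [ 0.4641 -0.0178]
```

View pics/w7.png

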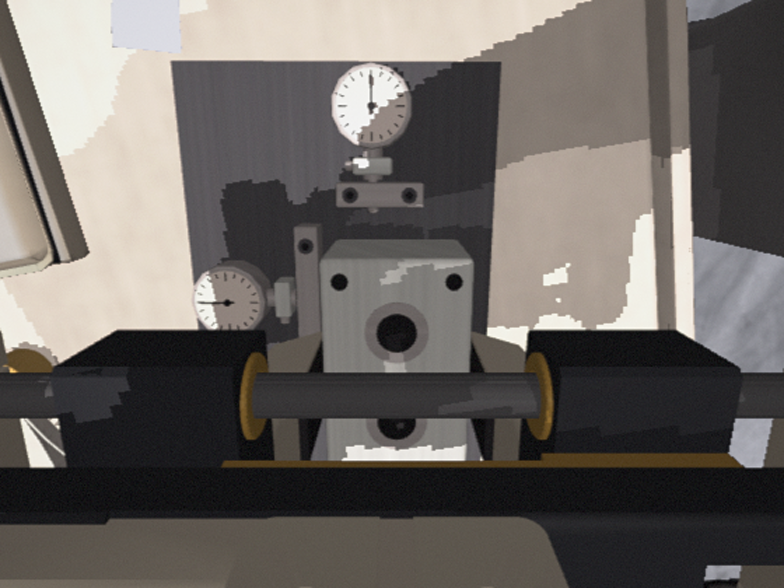

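The view shows the block in the gripper at (395,340), parallel to the stops at (380,195) and (307,280), about 10 mm clear of both. I'll lower it onto the plate.

Emit:
arm_command(rows=[1,0,0,-0.012,0,0,0,1,0,0,-0.022,0,0,0,1,0,0,-0.03,0,0,0,1,0,0,-0.034,0,0,0,1,0,0,-0.035,0,0,0,1,0,0,-0.0355,0,0,0,1,0,0,-0.0355,0,0,0,1,0,0,-0.0355,0,0,0])

```text
t: 17.15
ee_pos: [0.4665, 0.038, 0.0253]
eef_rot: [-0.645, 0.764, -0.0, 0.0]
ft_force: [-1.7, 0.2, 4.5]
finger_gap: 0.046
grasp_force: 30.0
```

```bash
python3 -c "
from h import *
stat()"
```

```text
t 17.15 tcp [0.46652091 0.03800767 0.02529267] gauge mm [-25.1  -1.6] yaw 170.31 F gauge [-1.7 -0.1  4.5] gap 0.046 tilt [ 0.01 -0.  ]
```

Emit:
arm_command(rows=[1,-0.0005,-0.003,0,0,0,0,1,-0.001,-0.006,0,0,0,0,1,-0.0014,-0.008,0,0,0,0,1,0.0016,-0.0085,0,0,0,0,1,0.0045,-0.009,0,0,0,0,1,0.0065,-0.0095,0,0,0,0,1,0.0075,-0.0095,0,0,0,0,1,0.0075,-0.0095,0,0,0,0,1,0.0075,-0.0095,0,0,0,0])

```text
t: 17.9
ee_pos: [0.4736, 0.0282, 0.0253]
eef_rot: [-0.645, 0.764, 0.0, -0.0]
ft_force: [-3.2, 1.3, 10.3]
finger_gap: 0.0455
grasp_force: 30.0
```

```bash
python3 -c "
from h import *
stat()"
```

```text
t 17.9 tcp [0.47363171 0.02822704 0.02527008] gauge mm [-16.4 -10. ] yaw 170.29 F gauge [-3.4  0.8 10.3] gap 0.0455 tilt [-0.02 -0.  ]
```

Emit:
arm_command(rows=[1,0.0008,-0.0012,0.0003,0,0,0,1,0.0012,-0.0018,0.0003,0,0,0,1,0.0016,-0.0023,0.0003,0,0,0,1,0.0016,-0.0023,0.0003,0,0,0,1,0.0016,-0.0023,0.0003,0,0,0])

```text
t: 18.32
ee_pos: [0.4741, 0.0271, 0.0253]
eef_rot: [-0.645, 0.764, 0.001, -0.001]
ft_force: [-5.8, 6.1, 9.8]
finger_gap: 0.0457
grasp_force: 30.0
```

```bash
python3 -c "
from h import *
stat()"
```

```text
t 18.32 tcp [0.47412346 0.02711029 0.02527939] gauge mm [-15.7 -11. ] yaw 170.34 F gauge [-6.8  5.   9.8] gap 0.0457 tilt [-0.12  0.05]
```

Emit:
arm_command(rows=[1,0.0004,-0.0006,0.0004,0,0,0,1,0.0008,-0.0012,0.0006,0,0,0,1,0.0008,-0.0012,0.0006,0,0,0,1,0.0008,-0.0012,0.0006,0,0,0])

```text
t: 18.65
ee_pos: [0.4741, 0.0265, 0.0254]
eef_rot: [-0.645, 0.764, 0.002, -0.001]
ft_force: [-7.4, 8.8, 5.0]
finger_gap: 0.0455
grasp_force: 30.0
```

```bash
python3 - <<'E'
from h import *
np.set_printoptions(precision=4,suppress=True)
stat(); p=manip.capture("wrist"); im=cv2.resize(p["color"][80:260,180:380],(800,600)[:1]+(720,),interpolation=cv2.INTER_CUBIC)[:600]
cv2.imwrite("pics/w8.png",im[:,:,::-1]); c=cloud(p)
L=np.stack([(c[...,:2]-G)@UX,(c[...,:2]-G)@UY,c[...,2]],-1)*1000
# block end plane and stop: top edge y extremes
for lo,hi in((50,66),):
    m=(L[...,2]>lo)&(L[...,2]<60)&(L[...,0]>-36)&(L[...,0]<6)&(L[...,1]<-40)&(L[...,1]>-60); q=L[m]; print("end face",len(q),np.median(q,0))
    for s in(-35,-20,-5): k=q[abs(q[:,0]-s)<4]; print(s,len(k),np.median(k[:,1]) if len(k) else "")
m=(abs(L[...,2]-63.5)<2)&(abs(L[...,0]+15)<40)&(abs(L[...,1]+12)<50); q=L[m][:,:2].astype(np.float32)
print("top",len(q),q.min(0),q.max(0))
for y in(-45,-35,-28): 
    k=q[abs(q[:,1]-y)<1.5]; 
    if len(k): print(y,k[:,0].min(),k[:,0].max())
E
```

```text
t 18.65 tcp [0.4741 0.0265 0.0254] gauge mm [-15.7 -11.6] yaw 170.37 F gauge [-8.8  7.4  5. ] gap 0.0455 tilt [-0.21  0.09]
end face 391 [-14.2614 -52.0242  55.2095]
-35 45 -52.056586848248415
-20 73 -52.015454123768066
-5 74 -51.98865656217872
top 11986 [-53.6119 -52.2181] [24.7638 15.517 ]
-45 -37.23314 7.8344626
-35 -37.247726 8.264867
-28 -37.612637 8.079545
```

View pics/w8.png

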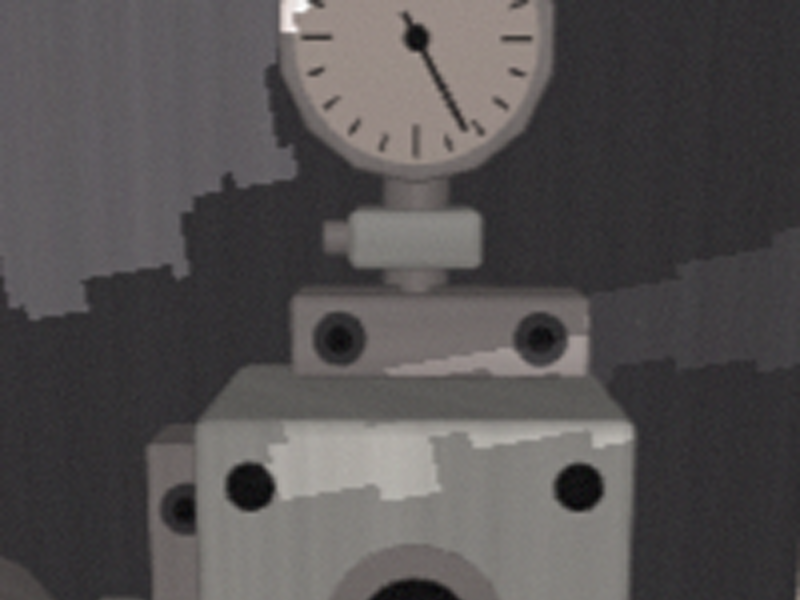

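The end face measures gauge y = −52.0 and the long side x = +8.0. In the crop, the plain end is against the short stop at (440,370) and the dial needle has turned. I'll remove the slight tool tilt, press a little more and check whether anything still moves.

Emit:
arm_command(rows=[1,0.0002,-0.0008,0,-0.15,-0.3,0,1,0.0002,-0.0008,0,-0.15,-0.3,0,1,0.0002,-0.0008,0,-0.15,-0.3,0,1,0.0002,-0.0008,0,-0.15,-0.3,0])

```text
t: 19.03
ee_pos: [0.4741, 0.0264, 0.0253]
eef_rot: [-0.645, 0.764, -0.001, 0.0]
ft_force: [-6.6, 9.9, 4.3]
finger_gap: 0.046
grasp_force: 30.0
```

```bash
python3 - <<'E'
from h import *
np.set_printoptions(precision=4,suppress=True)
stat(); p=manip.capture("wrist"); s=manip.capture("scene"); 
def r(im,b,w,h): return cv2.resize(im[b[1]:b[3],b[0]:b[2]],(w,h),interpolation=cv2.INTER_CUBIC)
cv2.imwrite("pics/w9.png",np.hstack([r(p["color"],(130,60,380,260),500,400),r(s["color"],(260,220,360,330),300,400)])[:,:,::-1]); c=cloud(p)
L=np.stack([(c[...,:2]-G)@UX,(c[...,:2]-G)@UY,c[...,2]],-1)*1000
m=(L[...,2]>44)&(L[...,2]<60)&(L[...,0]>-36)&(L[...,0]<6)&(L[...,1]<-40)&(L[...,1]>-60); q=L[m]
for a in(-35,-20,-5): k=q[abs(q[:,0]-a)<5]; print(a,len(k),np.median(k[:,1]))
A_=np.c_[q[:,0],q[:,2],np.ones(len(q))]; print("end plane slopes deg, x z",np.degrees(np.linalg.lstsq(A_,q[:,1],rcond=None)[0][:2]))
m=(abs(L[...,2]-63.5)<3)&(abs(L[...,0]+15)<18)&(L[...,1]>-50)&(L[...,1]<-30); q=L[m]
A_=np.c_[q[:,:2],np.ones(len(q))];k=np.linalg.lstsq(A_,q[:,2],rcond=None)[0]; print("top slopes deg",np.degrees(k[:2]),"z at block centre",k@[-15,-12,1])
E
```

```text
t 19.03 tcp [0.4741 0.0264 0.0253] gauge mm [-15.6 -11.7] yaw 170.39 F gauge [-8.2  8.7  4.3] gap 0.046 tilt [ 0.07 -0.03]
-35 87 -52.0711999957807
-20 145 -52.02029432015209
-5 146 -52.00673035944416
end plane slopes deg, x z [ 0.0594 -0.0233]
top slopes deg [0.063  0.6898] z at block centre 63.58964916993354
```

View pics/w9.png

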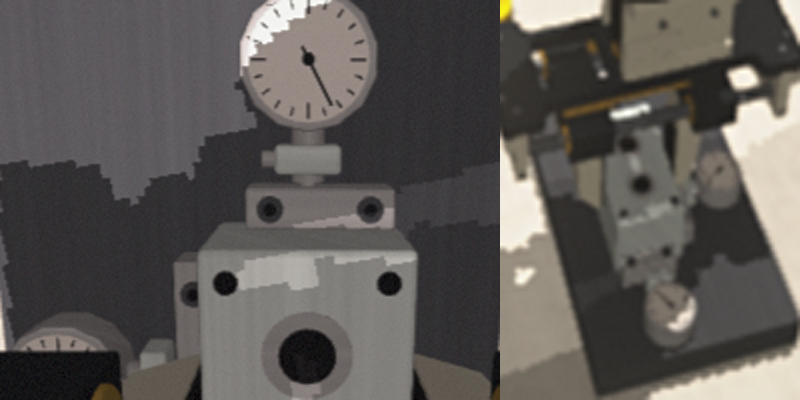

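```bash
python3 - <<'E'
from h import *
np.set_printoptions(precision=3,suppress=True)
stat(); p=manip.capture("wrist"); c=cloud(p)
L=np.stack([(c[...,:2]-G)@UX,(c[...,:2]-G)@UY,c[...,2]],-1)*1000
def fit(m,n):
    q=L[m]; 
    for _ in range(3):
        k=np.linalg.lstsq(np.c_[q[:,:2],np.ones(len(q))],q[:,2],rcond=None)[0]; r=q[:,2]-np.c_[q[:,:2],np.ones(len(q))]@k; q=q[abs(r)<2*r.std()+1e-6]
    print(n,len(q),np.degrees(k[:2]),"std",r.std(),"span",q.min(0)[:2],q.max(0)[:2])
X,Y,Z=L[...,0],L[...,1],L[...,2]
fit((abs(Z-24)<4)&(X>15)&(X<60)&(Y<-35)&(Y>-105),"plate")
fit((abs(Z-64)<4)&(abs(X+15)<20)&(Y>-51)&(Y<25),"top")
E
```

```text
t 19.13 tcp [0.474 0.026 0.025] gauge mm [-15.6 -11.7] yaw 170.4 F gauge [-8.1 10.7  4.1] gap 0.0455 tilt [ 0.07 -0.03]
plate 11077 [0.019 0.028] std 0.5366080118190012 span [  15.003 -105.   ] [ 59.998 -35.002]
top 9008 [0.134 0.128] std 0.5027764151465154 span [-34.999 -50.99 ] [ 4.998 15.1  ]
```

The top is level to about 0.1°, the block is hard against both stops (about 8–10 N each) and it no longer moves. I'll hand in.

```bash
python3 -c "
from rig import manip
print(manip.hand_in())"
```

```text
the job is handed in; nothing more can be done
None
```

I parked the setting disc in the bore and handed in with the gripper still pressing the manifold block against both stops at about 8–10 N each, about 19 s into the 67 s limit; the hand-in returned no verdict.

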